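# Find the rough copper blank by its drag and put it in the rework cradle

### The arm

A 6-joint arm with a two-finger parallel gripper is mounted at the origin on the work surface. World frame = base frame: x ahead of the robot, y to its left, z up, the work surface at z = 0. Lengths are in mm, angles in rad, forces in N, time in s.
With the tool pointing down it reaches from about 400 to 925 mm from the base axis. Payload 12.5 kg.
Tool frame: the origin (TCP) lies between the finger pads; the fingertips stand 14 mm ahead of it and the grasp point (between the pads) lies 5 mm behind it; x points along the fingers, y is the direction in which the jaws open and shut, and the axes are right-handed (so a half turn about x gives the same grasp; the last joint's range is limited). The gripper opens to 95 mm and grips with 3 to 60 N. Pads are 20 mm wide; open, the fingers measure 119 mm over their backs; the gripper's body (75 mm by 180 mm) begins 59 mm behind the grasp point.
Start: joints at [-1.25, 0.491, 1.559, -0, 1.092, -0.106], TCP at [258.749, -568.941, 228.661] pointing down, gripper open.
Joint ranges: [-3.1, 3.1], [-0.84, 2.19], [0.05, 2.79], [-1.13, 4.28], [0.06, 2.93], [-2.69, 2.69]. Speed limits (rad/s): [2.22, 2.22, 2.79, 3.14, 3.14, 3.14].

### API

Orientations are given as [roll, pitch, yaw] about the fixed x, y, z axes, in that order (R = Rz(yaw) Ry(pitch) Rx(roll)).
In Python, from cell import env, cams gives the robot as it stands.
- The arm moves only by the tool carry_out, never from a script. Its arguments are lists of equal length, an entry for each row: "grip": the closure, from -1 (fully open) to 1 (shut); "linear": the shift along the tool's x, y, z scaled (see below), a list of three; "turn": the turn about the tool's x scaled (see below). In form: {"grip": [grip, ...], "linear": [[tx, ty, tz], ...], "turn": [turn, ...]}. A call has 1 to 5 rows; each row shifts and turns the commanded pose from where the row before left it, along the tool's axes as they then stand; what a row does not reach is not made up. The controller multiplies each number of a shift by 0.5 m and each number of a turn by 180 degrees. A row lasts 1/10 s, in which the tool goes at most 50 mm and 8.59 degrees, less where a joint would pass 70% of its speed; a pose out of reach is approached as far as the arm can. A call with a number of a shift or a turn outside -1 to 1 is refused whole. A call with a gripper value outside its range is refused whole. The fingers move at their own pace and stop on an object; the grip force is fixed at half the most. Time passes only in rows, so rows that do not move let the fingers close. It gives the time, the measured TCP pose, the force and the opening at its end, in the units of the state.
- env.state(): the state, without advancing time (a new reading comes with each control period).
- cams.read_camera(name): name is "scene" or "side" or "wrist"; returns the picture (384x512x3 uint8, blue, green, red); there is no depth.
- cams.camera_info(name): a dict with "fx", "fy", "cx", "cy" (pixels), "view" (4x4, takes a point from world to camera coordinates). Camera axes: x right, y down, z forward; pixel columns grow to the right and rows downward; lengths in mm; the calibration is good to about 2 mm. The wrist camera is an equidistant fisheye: a pixel r from the principal point sees the ray r / f radians off the axis. A picture is of the moment at which its call begins: read the wrist's pose just before it. camera_info takes no time and is no camera call; for the wrist camera it gives the pose at the moment of the call.
- env.job_done(): hands the job in, once; it reports no verdict.
The state is a dict: "t": time; "joints": joint angles; "qvel": joint speeds; "tau": joint torques, N m; "eef_pos": TCP position; "tcp_rot": TCP orientation; "ft_force": force on the tool from outside, world axes, zero at the start; "moment": the same for the moment, N m; "opening": opening from 0.0 (shut) to 1.0 (fully open).
Only numpy, scipy, OpenCV 4.12 (cv2) and the standard library are available. Lean on these libraries where they do the work, as an engineer would, in place of code of your own. Each camera call takes 0.05 s, during which the arm holds its last target. There are 200 camera calls.

### The job

One of the three copper blanks still has a rough underside and drags clearly harder on the steel plate than the two polished ones: slide the blanks forward along the plate, never lifting them up out of their lanes, until you feel which it is. Slide the rough one clear out of its lane and let go of it on the plate, then take it by its two ends and set it gently down, centred between the walls on the sloping floor of the cradle, where a polished one would slip away. Leave the polished blanks on the plate and do not disturb the other things on the bench.

Things in the scene. Friction and masses are not known exactly. Their poses are not given: they have to be found in the camera images.
- plate: Fixed smooth steel plate, 220 (its x) x 344 (its y) x 12 thick. Origin: centre of its underside; z up; its -x side, the open front half (x -110 to 0), faces the robot. On the rear half (x 0 to 110) four dividers along x, 29 high above the plate, 32 wide, leave three lanes, 72 wide, centred on y = -104, 0, +104, open to front and rear.
- lane_mouth (a point): Point on the plate's top face at the front end of the middle lane (plate x = 0, y = 0), axes as the plate's. One blank lies in each lane, long side across it, centred near x = +50, with 4 of play at each end: in the lane it can be touched only on its long sides and top. It is wholly out of the lane when its centre is at x = -22 or less.
- apron (a point): Point on the plate's top face 50 in front of the middle lane's mouth (plate x = -50, y = 0), axes as the plate's. A blank slid straight forward to this x (same y as its lane) is on the plate with free room for fingers at both its ends, 40 to the next blank if that was slid out too.
- blank_k: Copper blank, plain block 64 (its x) x 44 (its y) x 26 high, 0.58 to 0.72 kg. Origin: centre of its underside; z up. The three look alike and lie in any lane. Sliding on the plate takes 0.5 to 1 N if polished, 4 to 7.5 N if rough, with no weight put on or taken off it (pull with one finger, jaws a little wider than the blank; a finger that rises takes weight off, one that sinks adds some).
- blank_m: Copper blank, same size and looks as the others; must be felt to tell whether it is rough.
- blank_t: Copper blank, same size and looks as the others; must be felt to tell whether it is rough.
- cradle: Fixed grey metal cradle left or right of the plate. Origin: centre of its sloping floor's top face, 32 above the bench; z: floor's normal, leaning 13 deg from vertical towards -x; x: up the slope. Two walls along x, 64 long (x -32 to 32), 8 thick, 34 high, 54 apart inside: the blank lies flat with its origin here, long side along x, 5 of room at each side. Floor x -80 to 55; a lip, 10 high, at the low end.
- trainer: Bystander: fixed white box with socket rows, 100 x 120 x 50 high, on the other side of the plate from the cradle. Origin: centre of its underside.
- terminal: Bystander: loose grey terminal block, 45 x 16 x 30 high, just left of the plate. Origin: centre of its underside.
- relay: Bystander: loose small clear-cased relay, 28 x 28 x 53 high, standing behind the plate. Origin: centre of its underside.
- tape: Bystander: loose roll of black tape lying flat, 90 across, 19 high, behind the plate. Origin: centre of its underside.
- screwdriver: Bystander: loose screwdriver, about 200 long, up to 30 high, lying in front of the plate to the right. Origin on its underside, near its middle.
- cradle_mid (a point): Point 13 along the normal above the cradle's origin, axes as the cradle's: the middle of a blank that is set right. Both ends of the walled part are open: fingers that hold the blank by its ends, 64 apart, come down outside the ends of the walls, square to the floor. Its floor is as smooth as the plate: a rough blank stays where it is put, a polished one slides down to the lip.
Mind the look-alikes: they are no part of the job. What is shaped like the blank_k but pink or purple is not meant.

How it is judged:
By the outcome, as a careful person would: the job done as asked, in the order asked, and still so for the second after the job is handed in, with the robot touching nothing.
It also fails if it takes over 70 s, if anything falls off the work surface, if the arm or the gripper's body presses on something with over 40 N, if the wrist force passes 120 N, or if a joint passes its speed limit or range.

## Working session

There is one attempt and no reset: what is moved stays moved. The work goes in short steps, Python scripts to look and compute and a tool call to move; the robot and the scene stay as the last step left them, time stands still between calls to the robot, and variables do not carry over. Pictures are saved under pics/ and viewed, about 8 in all and at most 12, crops included, and the job is handed in when it is done.

Besides the shell and the picture viewer there is one more tool, called after "Call:" as name(argument=value, ...), one argument or row to a line, values as JSON. carry_out: Moves the arm, as the interface text tells. Shifts and turns lie within -1 to 1; 1 stands for 0.5 m of shift or 180 degrees of turn. Its arguments: {"type":"object","properties":{"grip":{"type":"array"},"linear":{"type":"array"},"turn":{"type":"array"}},"required":["grip","linear","turn"]}

```bash
ls; mkdir -p pics; python3 - <<'E'
from cell import env,cams
import cv2,numpy as np
print(env.state())
for n in ["scene","side"]:
    cv2.imwrite(f"pics/{n}0.png",cams.read_camera(n)); i=cams.camera_info(n); print(n,{k:np.round(v,3).tolist() for k,v in i.items()})
a=[cv2.imread(f"pics/{n}0.png") for n in ["scene","side"]]
cv2.imwrite("pics/scene0b.png",cv2.resize(a[0],(800,600),interpolation=cv2.INTER_CUBIC))
cv2.imwrite("pics/side0b.png",cv2.resize(a[1],(800,600),interpolation=cv2.INTER_CUBIC))
E
```

```text
pics
{'t': 0.0, 'joints': array([-1.24959347e+00,  4.91568511e-01,  1.55942620e+00,  2.42432797e-05,
        1.09170710e+00, -1.05595848e-01]), 'qvel': array([-0.00069244,  0.00025136,  0.00031309, -0.00094325, -0.0010157 ,
        0.00050641]), 'tau': array([-3.53920208e-03, -6.12651086e+01, -2.58190691e+01,  6.90905121e-02,
        4.81812540e-02, -1.16379547e-04]), 'eef_pos': array([ 258.68309754, -568.71374414,  228.06418656]), 'tcp_rot': array([-1.69577506,  1.56968696,  1.87260511]), 'ft_force': array([-0.20346406,  0.20160094, -0.59901923]), 'moment': array([-0.00322906, -0.00499492,  0.0049203 ]), 'opening': 1.00025513116756}
scene {'fx': 468.872, 'fy': 468.872, 'cx': 256.691, 'cy': 190.485, 'view': [[0.594, 0.804, -0.002, -299.858], [0.615, -0.456, -0.643, -277.625], [-0.518, 0.381, -0.766, 1511.552], [0.0, 0.0, 0.0, 1.0]]}
side {'fx': 430.436, 'fy': 430.436, 'cx': 247.454, 'cy': 188.691, 'view': [[-0.988, -0.156, 0.014, 513.572], [-0.108, 0.614, -0.782, 91.582], [0.113, -0.773, -0.624, 1177.246], [0.0, 0.0, 0.0, 1.0]]}
```

View pics/scene0b.png

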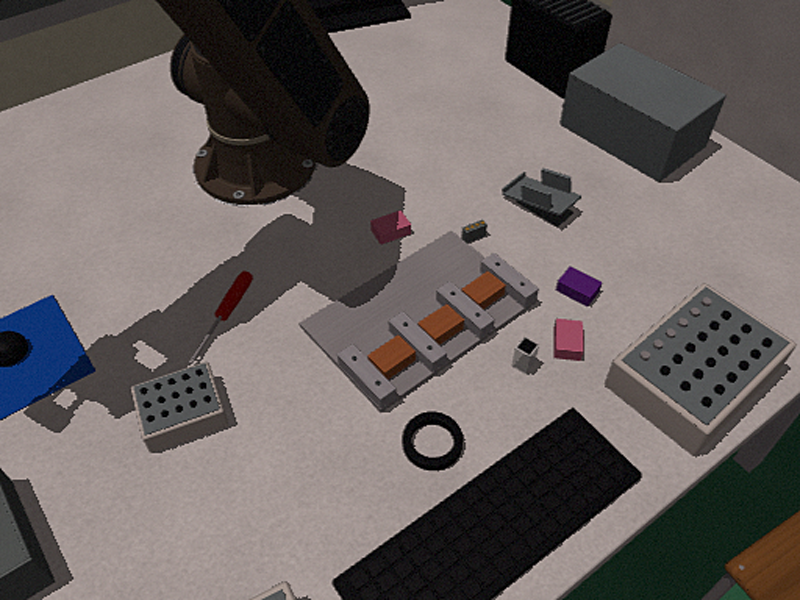

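View pics/side0b.png

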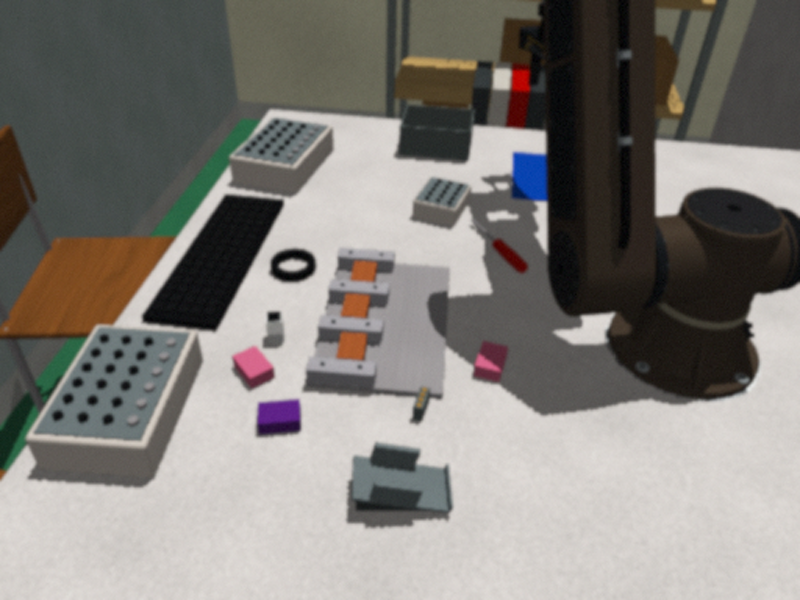

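Scene picture (800x600 scale) shows:
- **Copper blanks:** (392,356), (441,324) and (484,289), in the lanes.
- **Cradle:** (540,195), left of the plate.
- **Terminal:** (474,231).
- **Relay:** (526,354).
- **Tape:** (433,440).
- **Screwdriver:** (225,310).

Look-alikes to leave alone: pink (391,227), pink (569,339) and purple (579,286). I choose the three copper-orange blocks in the lanes.

```bash
python3 - <<'E'
import cv2,numpy as np
a=cv2.imread("pics/scene0.png");b=cv2.imread("pics/side0.png")
cv2.imwrite("pics/c1.png",cv2.resize(a[100:270,185:395],None,fx=3.5,fy=3.5,interpolation=cv2.INTER_CUBIC))
cv2.imwrite("pics/c2.png",cv2.resize(b[150:335,185:300],None,fx=3.2,fy=3.2,interpolation=cv2.INTER_CUBIC))
for im in (a,b):
    h=cv2.cvtColor(im,cv2.COLOR_BGR2HSV); m=cv2.inRange(h,(5,140,60),(16,255,255))
    n,l,s,c=cv2.connectedComponentsWithStats(m)
    print([(s[i].tolist(),c[i].round(1).tolist()) for i in range(1,n) if s[i,4]>60])
E
```

```text
[([296, 174, 28, 21, 302], [309.2, 183.6]), ([268, 195, 29, 22, 336], [281.7, 205.5]), ([236, 215, 30, 25, 373], [250.1, 226.2]), ([464, 327, 48, 57, 1717], [493.5, 360.6])]
[([0, 152, 111, 64, 4445], [52.4, 182.2]), ([225, 167, 16, 13, 169], [232.7, 172.8]), ([219, 188, 18, 15, 216], [227.4, 195.0]), ([216, 213, 19, 17, 272], [225.2, 220.7])]
```

View pics/c1.png

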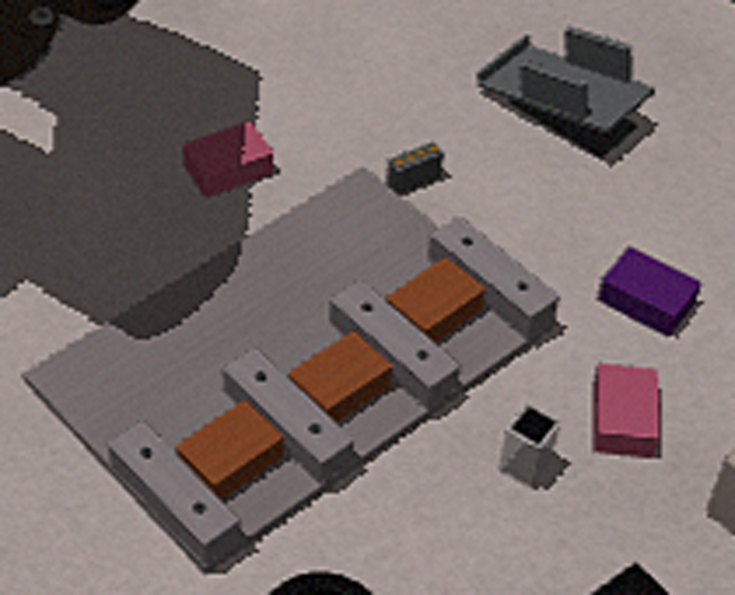

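View pics/c2.png

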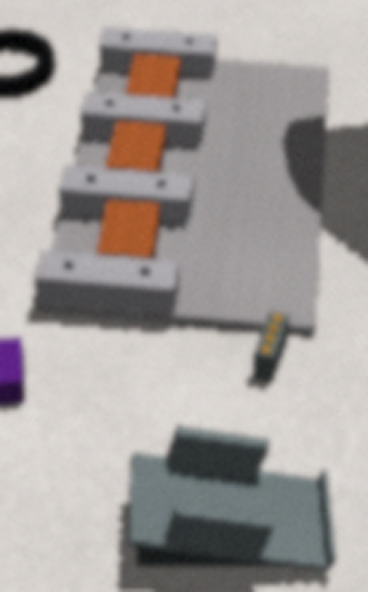

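```bash
cat > h.py <<'E'
from cell import env,cams
import numpy as np,cv2
from scipy.optimize import least_squares
from scipy.spatial.transform import Rotation as Ro
I={n:cams.camera_info(n) for n in("scene","side")}
def proj(n,P):
    i=I[n];V=np.array(i["view"]);c=np.atleast_2d(P)@V[:3,:3].T+V[:3,3]
    return np.c_[i["fx"]*c[:,0]/c[:,2]+i["cx"],i["fy"]*c[:,1]/c[:,2]+i["cy"]]
def onplane(n,uv,z):
    i=I[n];V=np.array(i["view"]);R=V[:3,:3];C=-R.T@V[:3,3]
    d=R.T@np.array([(uv[0]-i["cx"])/i["fx"],(uv[1]-i["cy"])/i["fy"],1]);return C+d*(z-C[2])/d[2]
def rows(n,s,o,L): return [(n,np.array(p),(np.array(q)+.5)/s-.5+np.array(o)) for p,q in L]
E
cat > fit.py <<'E'
from h import *
S=lambda L:rows("scene",3.5,(185,100),L); D=lambda L:rows("side",3.2,(185,150),L)
pl=S([((-110,-172,12),(24,376)),((-110,172,12),(365,167)),((0,140,41),(430,238)),((0,172,41),(459,218)),((110,172,41),(557,293)),((0,-172,41),(110,443)),((0,-140,41),(139,422)),((110,-172,41),(207,543)),((110,-140,41),(240,522))])+\
D([((-110,172,12),(313,328)),((-110,-172,12),(328,68)),((110,172,41),(38,283)),((0,172,41),(176,290)),((0,140,41),(178,262)),((110,140,41),(45,254)),((110,-172,41),(103,30)),((0,-172,41),(216,37)),((0,-140,41),(216,50)),((110,-140,41),(100,44))])
cr=S([((55,-1,0),(603,128)),((55,1,0),(653,92)),((-32,-35,34),(520,67)),((32,-35,34),(588,90)),((32,-35,0),(588,124)),((-32,-35,0),(521,98)),((-32,27,34),(566,36)),((32,27,34),(631,53)),((32,27,0),(631,80))])+\
D([((32,35,34),(173,514)),((-32,35,34),(270,528)),((-32,35,0),(262,560)),((32,35,0),(165,551)),((32,-27,34),(172,440)),((-32,-27,34),(265,450)),((32,-27,0),(167,468)),((-32,-27,0),(258,485)),((55,-1,0),(132,455)),((55,1,0),(133,547)),((-80,-1,10),(325,472)),((-80,1,0),(331,566))])
def res(pts,T,z0,q,w=None):
    r=[]
    for n,p,uv in pts:
        p=p.astype(float)
        if w and abs(p[1])==1:p[1]*=w
        r.append(proj(n,Ro.from_euler("ZY",[q[2],T]).apply(p)+[q[0],q[1],z0])[0]-uv)
    return np.array(r)
f=least_squares(lambda q:res(pl,0,0,q).ravel(),[650,0,0],x_scale=[100,100,1],loss="soft_l1")
print("plate",f.x,np.degrees(f.x[2]));print(res(pl,0,0,f.x).round(1).tolist())
T=-np.radians(13)
g=least_squares(lambda q:res(cr,T,32,q,q[3]).ravel(),[500,300,0,40],x_scale=[100,100,1,30],loss="soft_l1")
print("cradle",g.x,np.degrees(g.x[2]));print(res(cr,T,32,g.x,g.x[3]).round(1).tolist())
q=f.x;Rz=Ro.from_euler("Z",q[2])
# blanks: fit mask centroid via hull of projected block approx: centroid of visible (top+side) ~ use top plane both cams
for sc,sd in zip([(309.2,183.6),(281.7,205.5),(250.1,226.2)],[(225.2,220.7),(227.4,195.0),(232.7,172.8)]):
    P=np.array([onplane("scene",sc,38),onplane("side",sd,38)]);print((Rz.inv().apply(P-[q[0],q[1],0])).round(1).tolist())
for k in [(-50,0,12),(0,0,12),(50,104,12),(50,0,12),(50,-104,12)]: print(k,(Rz.apply(k)+[q[0],q[1],0]).round(1))
E
python3 fit.py; python3 -c "
from h import *
i=cams.camera_info('wrist');print({k:np.round(v,3).tolist() for k,v in i.items()})
print(Ro.from_euler('xyz',env.state()['tcp_rot']).as_matrix().round(3))"
```

```text
plate [5.18978253e+02 2.71469918e+01 5.79645608e-02] 3.32112469545671
[[-0.5, -0.8], [-0.7, -0.6], [-0.2, -1.3], [-0.1, -1.1], [1.1, 0.7], [-0.8, -0.2], [1.2, -0.9], [-0.5, 0.6], [0.6, -0.8], [1.1, -0.0], [0.1, -0.3], [-1.3, -1.4], [-0.2, 0.0], [0.6, -0.3], [-1.1, -1.3], [-0.2, -1.0], [-0.1, -0.7], [-1.0, 1.3], [-0.9, 0.6]]
cradle [4.53350885e+02 3.84422278e+02 1.85081788e-01 3.43773925e+01] 10.604405318480334
[[2.1, 0.2], [1.3, -1.3], [0.4, -0.4], [-0.8, -0.9], [-0.4, -0.8], [0.8, 0.4], [-0.3, -1.6], [-0.7, -0.8], [-0.5, 1.2], [0.9, 0.9], [1.5, 0.3], [-0.5, -0.0], [-0.4, -0.8], [0.8, -0.9], [1.0, -0.1], [-1.2, 0.2], [-1.0, -1.4], [-0.7, 0.1], [-1.4, -1.2], [0.1, -0.1], [0.1, 0.5]]
[[46.7, 102.7, 38.0], [45.0, 103.0, 38.0]]
[[55.1, -2.4, 38.0], [53.4, -1.4, 38.0]]
[[53.6, -105.3, 38.0], [51.8, -105.9, 38.0]]
(-50, 0, 12) [469.1  24.3  12. ]
(0, 0, 12) [519.   27.1  12. ]
(50, 104, 12) [562.9 133.9  12. ]
(50, 0, 12) [568.9  30.   12. ]
(50, -104, 12) [574.9 -73.8  12. ]
{'fx': 297.319, 'fy': 297.319, 'cx': 254.416, 'cy': 189.978, 'view': [[0.415, -0.91, -0.003, -624.269], [-0.884, -0.404, 0.235, -27.0], [-0.214, -0.095, -0.972, 389.415], [0.0, 0.0, 0.0, 1.0]]}
[[-0.     0.414 -0.91 ]
 [ 0.001 -0.91  -0.414]
 [-1.    -0.001 -0.   ]]
```

The scene crop shows the three copper blanks at crop (232,440), (341,370) and (436,293). The side crop shows them at (153,73), (136,146) and (129,228), with the cradle at about (230,500). Both fits agree to about 1 px. Next I turn the jaws to the plate's x axis and move over it.

Call:
carry_out(
  grip=[-1,-1,-1,-1,-1],
  linear=[
    [0,0,0],
    [0,0,0],
    [0,0,0],
    [0,0,0],
    [0,0,0],
  ],
  turn=[-0.0425,-0.0425,-0.0425,-0.0425,-0.0425],
)

```text
t: 0.6
eef_pos: [258.7, -568.8, 228.3]
tcp_rot: [-2.354, 1.57, 1.887]
ft_force: [0.6, 0.1, -0.4]
opening: 1.001
```

Call:
carry_out(
  grip=[-1,-1,-1,-1,-1],
  linear=[
    [0,0,0],
    [0,0,0],
    [0,0,0],
    [0,0,0],
    [0,0,0],
  ],
  turn=[-0.0425,-0.0425,-0.0425,-0.0425,0],
)

```text
t: 1.1
eef_pos: [258.7, -568.8, 228.3]
tcp_rot: [-2.822, 1.57, 1.95]
ft_force: [-0.3, -0.1, 0.5]
opening: 1.0
```

Call:
carry_out(
  grip=[-1,-1,-1,-1,-1],
  linear=[
    [0,0.045,-0.083],
    [0,0.045,-0.083],
    [0,0.045,-0.083],
    [0,0.045,-0.083],
    [0,0.045,-0.083],
  ],
  turn=[0,0,0,0,0],
)

```text
t: 1.6
eef_pos: [359.5, -353.5, 228.6]
tcp_rot: [1.572, 1.571, 0.054]
ft_force: [0.8, -0.4, -0.3]
opening: 1.002
```

Call:
carry_out(
  grip=[-1,-1,-1,-1,-1],
  linear=[
    [0,0.045,-0.083],
    [0,0.045,-0.083],
    [0,0.045,-0.083],
    [0,0.045,-0.083],
    [0,0.045,-0.083],
  ],
  turn=[0,0,0,0,0],
)

```text
t: 2.1
eef_pos: [459.9, -139.8, 228.7]
tcp_rot: [0.812, 1.571, -0.706]
ft_force: [1.3, -0.1, 0.2]
opening: 0.996
```

Call:
carry_out(
  grip=[-1,-1,-1,-1,-0.05],
  linear=[
    [0,0.045,-0.083],
    [0,0.045,-0.083],
    [0,0.045,-0.083],
    [0,0.045,-0.083],
    [0,0,0],
  ],
  turn=[0,0,0,0,0],
)

```text
t: 2.6
eef_pos: [541.1, 33.4, 228.3]
tcp_rot: [2.364, 1.57, 0.851]
ft_force: [-0.2, -1.9, 0.1]
opening: 0.96
```

```bash
cat >> h.py <<'E'
PL=np.array([519.0,27.1]);PY=0.058;CR=np.array([453.35,384.4]);CY=0.185
def tool():
    s=env.state();M=Ro.from_euler("xyz",s["tcp_rot"]).as_matrix();p=np.array(s["eef_pos"])
    pp=Ro.from_euler("Z",PY).inv().apply(p-[*PL,0])
    print("t",round(s["t"],2),"jawyaw",np.degrees(np.arctan2(M[1,1],M[0,1])).round(2),"x",M[:,0].round(3),"world",p.round(1),"plate",pp.round(1),"F",np.round(s["ft_force"],2),"op",round(s["opening"]*95,1),"q",np.round(s["joints"],2))
def wray(uv,i):
    V=np.array(i["view"]);R=V[:3,:3];C=-R.T@V[:3,3];d=(np.array(uv)-[i["cx"],i["cy"]]);r=np.hypot(*d);th=r/i["fx"]
    v=np.array([*(d/r*np.sin(th)),np.cos(th)]);return C,R.T@v
def wplane(uv,i,z):
    C,d=wray(uv,i);return C+d*(z-C[2])/d[2]
def wproj(P,i):
    V=np.array(i["view"]);c=np.atleast_2d(P)@V[:3,:3].T+V[:3,3];r=np.hypot(c[:,0],c[:,1]);th=np.arctan2(r,c[:,2])
    return c[:,:2]/r[:,None]*th[:,None]*i["fx"]+[i["cx"],i["cy"]]
E
python3 - <<'E'
from h import *
import pickle
tool();i=cams.camera_info("wrist");im=cams.read_camera("wrist");pickle.dump(i,open("w1.pkl","wb"));cv2.imwrite("pics/w1.png",im)
Rz=Ro.from_euler("Z",PY);o=im.copy()
for x,y,z in [(0,a,41) for a in(-172,-140,-68,-36,36,68,140,172)]+[(-110,-172,12),(-110,172,12)]:
    u=wproj(Rz.apply((x,y,z))+[*PL,0],i)[0];cv2.circle(o,(int(round(u[0])),int(round(u[1]))),2,(0,255,0),-1)
h=cv2.cvtColor(im,cv2.COLOR_BGR2HSV); m=cv2.inRange(h,(5,140,60),(16,255,255))
n,l,s,c=cv2.connectedComponentsWithStats(m)
for k in range(1,n):
    if s[k,4]>150: print(s[k].tolist(),c[k].round(1),Rz.inv().apply(wplane(c[k],i,38)-[*PL,0]).round(1))
cv2.imwrite("pics/w1b.png",cv2.resize(o,None,fx=1.5,fy=1.5))
E
```

```text
t 2.6 jawyaw 3.3 x [ 0.001  0.001 -1.   ] world [541.1  33.4 228.3] plate [ 22.4   5.  228.3] F [-0.17 -1.88  0.08] op 91.2 q [-0.06  0.37  1.76  0.    1.   -0.12]
```

View pics/w1b.png

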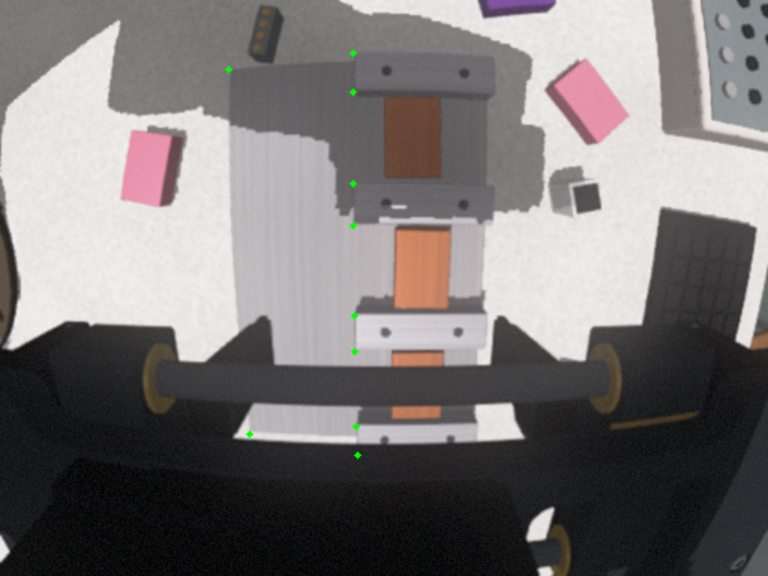

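The wrist picture (768x576) shows the copper blanks in the lanes: left (413,137), middle (422,268), right at x about 391–443, partly hidden by the gripper. The green predicted points sit on the divider corners to about 2 px. The pink and purple blocks are clearly apart.

```bash
python3 - <<'E'
from h import *
import pickle
i=pickle.load(open("w1.pkl","rb"));Rz=Ro.from_euler("Z",PY)
f=lambda u,z:Rz.inv().apply(wplane((np.array(u)+.5)/1.5-.5,i,z)-[*PL,0]).round(1)
for n,u in dict(Lfront=(385,137),Lrear=(441,137),Mfront=(395,268),Mrear=(450,268),Rfront=(391,370),Rrear=(443,370),Mlo=(422,308),Mhi=(422,228)).items(): print(n,f(u,38))
for u in [(357,204),(494,204),(357,330),(487,330)]: print(f(u,41))
print(f((231,200),12),f((229,70),12))
tool()
E
```

```text
Lfront [ 24.9 104.1  38. ]
Lrear [ 68.  104.8  38. ]
Mfront [32.9  1.6 38. ]
Mrear [76.8  1.7 38. ]
Rfront [ 30.3 -86.1  38. ]
Rrear [ 74.6 -86.5  38. ]
Mlo [ 55.1 -31.3  38. ]
Mhi [53.8 33.4 38. ]
[ 3.5 52.2 41. ]
[110.1  53.6  41. ]
[  2.4 -49.1  41. ]
[109.6 -49.7  41. ]
[-107.4   56.8   12. ] [-109.   171.7   12. ]
t 2.65 jawyaw 3.31 x [-0. -0. -1.] world [540.2  31.5 228.2] plate [ 21.4   3.1 228.2] F [-0.55  0.08 -1.09] op 88.2 q [-0.06  0.37  1.77 -0.    1.   -0.12]
```

Call:
carry_out(
  grip=[-0.18,-0.18,-0.18,-0.18,-0.18],
  linear=[
    [0.05,0.066,0.005],
    [0.08,0,0],
    [0.08,0,0],
    [0.07,0,0],
    [0,0,0],
  ],
  turn=[0,0,0,0,0],
)

```text
t: 3.15
eef_pos: [570.5, 27.6, 85.0]
tcp_rot: [-1.666, 1.563, 3.101]
ft_force: [-0.5, -0.0, 0.8]
opening: 0.595
```

Call:
carry_out(
  grip=[-0.18,-0.18,-0.18,-0.18,-0.18],
  linear=[
    [0.03,0,0],
    [0.03,0,0],
    [0.03,0,0],
    [0.022,0,0],
    [0,0,0],
  ],
  turn=[0,0,0,0,0],
)

```text
t: 3.65
eef_pos: [572.7, 28.1, 32.7]
tcp_rot: [-1.503, 1.57, -3.017]
ft_force: [0.4, -0.0, -0.0]
opening: 0.589
```

```bash
python3 -c "
from h import *
tool()"
```

```text
t 3.65 jawyaw 3.22 x [-0.001 -0.    -1.   ] world [572.7  28.1  32.7] plate [53.7 -2.1 32.7] F [ 0.41 -0.05 -0.04] op 56.0 q [-0.07  0.68  1.85 -0.    0.61 -0.12]
```

Call:
carry_out(
  grip=[-0.18,-0.18,-0.18],
  linear=[
    [0,-0.01,0],
    [0,-0.01,0],
    [0,-0.01,0],
  ],
  turn=[0,0,0],
)

```text
t: 3.95
eef_pos: [557.7, 27.7, 33.4]
tcp_rot: [1.37, 1.569, -0.144]
ft_force: [1.1, -0.5, 0.7]
opening: 0.591
```

Call:
carry_out(
  grip=[-0.18],
  linear=[
    [0,-0.01,0],
  ],
  turn=[0],
)

```text
t: 4.05
eef_pos: [552.6, 27.5, 33.2]
tcp_rot: [1.34, 1.57, -0.173]
ft_force: [0.0, -0.1, 0.6]
opening: 0.592
```

Call:
carry_out(
  grip=[-0.18],
  linear=[
    [0,-0.01,0],
  ],
  turn=[0],
)

```text
t: 4.15
eef_pos: [547.5, 27.2, 32.9]
tcp_rot: [1.306, 1.57, -0.207]
ft_force: [0.7, -0.6, 0.6]
opening: 0.592
```

Call:
carry_out(
  grip=[-0.18],
  linear=[
    [0,-0.01,0],
  ],
  turn=[0],
)

```text
t: 4.25
eef_pos: [542.5, 26.9, 32.8]
tcp_rot: [1.201, 1.57, -0.312]
ft_force: [0.5, 0.2, -0.1]
opening: 0.592
```

Call:
carry_out(
  grip=[-0.18],
  linear=[
    [0,-0.01,0],
  ],
  turn=[0],
)

```text
t: 4.35
eef_pos: [537.5, 26.6, 32.7]
tcp_rot: [0.87, 1.571, -0.643]
ft_force: [0.4, -1.0, -0.0]
opening: 0.589
```

```bash
python3 -c "
from h import *
tool()"
```

```text
t 4.35 jawyaw 3.31 x [ 0. -0. -1.] world [537.5  26.6  32.7] plate [18.4 -1.6 32.7] F [ 0.43 -0.95 -0.02] op 56.0 q [-0.07  0.65  1.94 -0.    0.55 -0.13]
```

Middle blank: about 0.5 N over 20+ mm, so it is polished. Next is the right lane.

Call:
carry_out(
  grip=[-0.18,-0.18,-0.18,-0.18,-0.18],
  linear=[
    [0,0.007,0],
    [-0.05,0,0],
    [-0.05,0,0],
    [0,0.02,0.068],
    [0,0.02,0.068],
  ],
  turn=[0,0,0,0,0],
)

```text
t: 4.85
eef_pos: [566.1, -40.2, 83.6]
tcp_rot: [1.291, 1.569, -0.22]
ft_force: [1.2, 0.0, -0.1]
opening: 0.589
```

Call:
carry_out(
  grip=[-0.18,-0.18,-0.18],
  linear=[
    [0,0.02,0.068],
    [0,0,0],
    [0,0,0],
  ],
  turn=[0,0,0],
)

```text
t: 5.15
eef_pos: [577.1, -73.7, 82.3]
tcp_rot: [-1.868, 1.57, 2.901]
ft_force: [-0.7, 0.6, -0.4]
opening: 0.592
```

```bash
python3 -c "
from h import *
tool()"
```

```text
t 5.15 jawyaw 3.22 x [-0.001  0.    -1.   ] world [577.1 -73.7  82.3] plate [  52.1 -104.    82.3] F [-0.67  0.58 -0.37] op 56.2 q [-0.24  0.61  1.8   0.    0.73 -0.3 ]
```

Call:
carry_out(
  grip=[-0.18,-0.18,-0.18,-0.18,-0.18],
  linear=[
    [0.03,0,0],
    [0.03,0,0],
    [0.025,0,0],
    [0.015,0,0],
    [0,0,0],
  ],
  turn=[0,0,0,0,0],
)

```text
t: 5.65
eef_pos: [576.7, -72.6, 31.7]
tcp_rot: [-1.833, 1.569, 2.938]
ft_force: [-0.0, 0.4, 0.5]
opening: 0.587
```

Call:
carry_out(
  grip=[-0.18,-0.18,-0.18],
  linear=[
    [0,-0.01,0],
    [0,-0.01,0],
    [0,-0.01,0],
  ],
  turn=[0,0,0],
)

```text
t: 5.95
eef_pos: [562.4, -74.2, 33.2]
tcp_rot: [1.266, 1.569, -0.247]
ft_force: [3.4, 1.2, -1.0]
opening: 0.591
```

Call:
carry_out(
  grip=[-0.18],
  linear=[
    [0,-0.01,0],
  ],
  turn=[0],
)

```text
t: 6.05
eef_pos: [557.4, -74.6, 33.2]
tcp_rot: [1.254, 1.569, -0.259]
ft_force: [4.2, 0.0, 0.6]
opening: 0.588
```

Call:
carry_out(
  grip=[-0.18],
  linear=[
    [0,-0.01,0],
  ],
  turn=[0],
)

```text
t: 6.15
eef_pos: [552.5, -74.9, 33.2]
tcp_rot: [1.261, 1.569, -0.252]
ft_force: [5.9, 0.6, 1.8]
opening: 0.588
```

Call:
carry_out(
  grip=[-0.18],
  linear=[
    [0,-0.01,0],
  ],
  turn=[0],
)

```text
t: 6.25
eef_pos: [547.6, -75.3, 33.2]
tcp_rot: [1.256, 1.569, -0.258]
ft_force: [5.9, 0.4, 1.1]
opening: 0.589
```

Call:
carry_out(
  grip=[-0.18],
  linear=[
    [0,-0.01,0],
  ],
  turn=[0],
)

```text
t: 6.35
eef_pos: [542.7, -75.6, 33.2]
tcp_rot: [1.243, 1.568, -0.27]
ft_force: [5.1, -0.0, 2.2]
opening: 0.594
```

```bash
python3 -c "
from h import *
tool()"
```

```text
t 6.35 jawyaw 3.3 x [ 0.002 -0.001 -1.   ] world [542.7 -75.6  33.2] plate [  17.7 -103.9   33.2] F [ 5.13 -0.04  2.21] op 56.5 q [-0.26  0.66  1.92 -0.    0.56 -0.32]
```

Right lane: steady 5–6 N with almost no side force, so this is the rough one. I slide it out to the apron.

Call:
carry_out(
  grip=[-0.18,-0.18,-0.18,-0.18,-0.18],
  linear=[
    [0,-0.016,0],
    [0,-0.016,0],
    [0,-0.016,0],
    [0,-0.016,0],
    [0,-0.016,0],
  ],
  turn=[0,0,0,0,0],
)

```text
t: 6.85
eef_pos: [502.7, -77.9, 33.2]
tcp_rot: [1.225, 1.568, -0.288]
ft_force: [6.2, 0.7, 1.5]
opening: 0.589
```

Call:
carry_out(
  grip=[-0.18,-0.18,-0.18,-0.18,-0.18],
  linear=[
    [0,-0.016,0],
    [0,-0.016,0],
    [0,-0.016,0],
    [0,-0.016,0],
    [0,0,0],
  ],
  turn=[0,0,0,0,0],
)

```text
t: 7.35
eef_pos: [469.4, -79.4, 32.9]
tcp_rot: [-1.738, 1.57, 3.032]
ft_force: [0.4, 0.6, -0.7]
opening: 0.591
```

```bash
python3 -c "
from h import *
tool()"
```

```text
t 7.35 jawyaw 3.29 x [-0.001  0.    -1.   ] world [469.4 -79.4  32.9] plate [ -55.7 -103.5   32.9] F [ 0.43  0.61 -0.69] op 56.2 q [-0.31  0.6   2.09 -0.    0.45 -0.36]
```

Call:
carry_out(
  grip=[-0.18,-0.18,-0.18,-0.7,-0.7],
  linear=[
    [0,0.008,0],
    [-0.08,0,0],
    [-0.08,0,0],
    [-0.08,0,0],
    [0,0,0],
  ],
  turn=[0,0,0,0.0455,0.0455],
)

```text
t: 7.85
eef_pos: [476.0, -79.5, 156.9]
tcp_rot: [1.48, 1.565, -0.324]
ft_force: [0.4, -0.9, -1.4]
opening: 0.705
```

Call:
carry_out(
  grip=[-0.7,-0.7,-0.7,-0.7,-0.7],
  linear=[
    [0,0,0],
    [0,0,0],
    [0,0,0],
    [0,0,0],
    [0,0,0],
  ],
  turn=[0.0455,0.0455,0.0455,0.0455,0.0455],
)

```text
t: 8.35
eef_pos: [474.3, -79.0, 152.5]
tcp_rot: [-0.82, 1.569, 2.944]
ft_force: [-0.9, -0.2, 0.7]
opening: 0.848
```

Call:
carry_out(
  grip=[-0.7,-0.7,-0.7,-0.7,-0.7],
  linear=[
    [0,0,0],
    [0,0,0],
    [0,0,0],
    [0,0,0],
    [0,0,0],
  ],
  turn=[0.0455,0.0455,0.0455,0.0455,0],
)

```text
t: 8.85
eef_pos: [474.3, -79.1, 152.5]
tcp_rot: [-0.267, 1.57, 2.929]
ft_force: [-0.2, 0.8, 0.6]
opening: 0.852
```

```bash
python3 - <<'E'
from h import *
import pickle
tool();i=cams.camera_info("wrist");im=cams.read_camera("wrist");pickle.dump(i,open("w2.pkl","wb"));cv2.imwrite("pics/w2.png",im)
Rz=Ro.from_euler("Z",PY);o=cv2.resize(im,None,fx=1.5,fy=1.5)
for x,y in [(-22,-32),(22,-32),(22,32),(-22,32)]:
    u=(wproj(Rz.apply((x-50,y-104,38))+[*PL,0],i)[0]+.5)*1.5-.5;cv2.circle(o,tuple(int(round(k)) for k in u),2,(0,255,0),-1)
cv2.imwrite("pics/w2b.png",o)
E
```

```text
t 8.85 jawyaw -86.9 x [-0.001  0.    -1.   ] world [474.3 -79.1 152.5] plate [ -50.7 -103.4  152.5] F [-0.19  0.76  0.62] op 81.0 q [-0.3   0.39  1.99 -0.    0.76  1.21]
```

View pics/w2b.png

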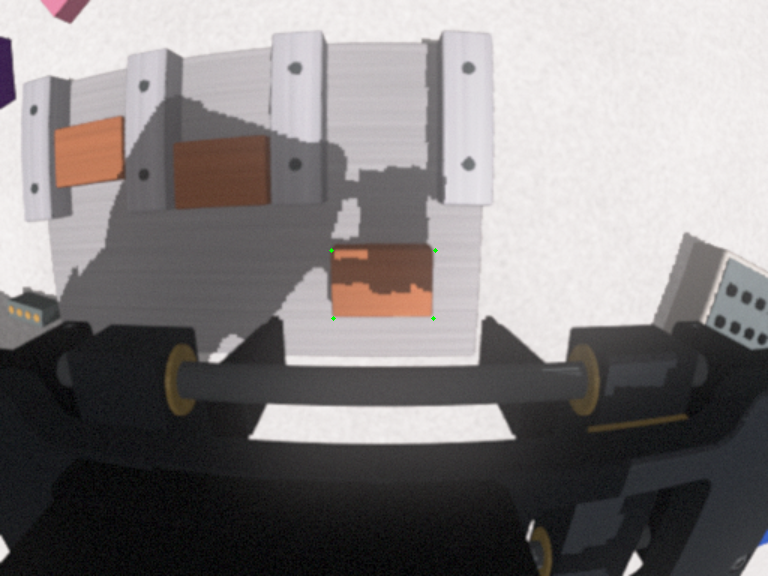

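The wrist picture (768x576) shows the rough blank out on the apron at (383,282), square to the plate and within 1–2 px of the predicted corners. The two other blanks are still in their lanes at (90,152) and (220,172). Descending and gripping the ends.

Call:
carry_out(
  grip=[-0.7,-0.7,-0.7,-0.7,-0.7],
  linear=[
    [0.08,0,0],
    [0.06,0,0],
    [0.05,0,0],
    [0.03,0,0],
    [0.021,0,0],
  ],
  turn=[0,0,0,0,0],
)

```text
t: 9.4
eef_pos: [474.1, -79.1, 30.9]
tcp_rot: [-0.309, 1.569, 2.892]
ft_force: [-0.4, 0.1, 0.7]
opening: 0.852
```

Call:
carry_out(
  grip=[-0.5,-0.4,0,0.5,0.5],
  linear=[
    [0,0,0],
    [0,0,0],
    [0,0,0],
    [0,0,0],
    [0,0,0],
  ],
  turn=[0,0,0,0,0],
)

```text
t: 9.9
eef_pos: [474.7, -79.3, 32.9]
tcp_rot: [2.735, 1.569, -0.35]
ft_force: [-0.3, 0.9, 7.1]
opening: 0.671
```

```bash
python3 -c "
from h import *
tool()"
```

```text
t 9.9 jawyaw -86.76 x [ 0.001 -0.    -1.   ] world [474.7 -79.3  32.9] plate [ -50.3 -103.6   32.9] F [-0.29  0.89  7.06] op 63.7 q [-0.3   0.61  2.08 -0.    0.45  1.21]
```

Call:
carry_out(
  grip=[0.5,0.5,0.5,0.5,0.5],
  linear=[
    [-0.02,0,0],
    [-0.05,0,0],
    [-0.06,0,0],
    [-0.06,0,0],
    [-0.05,0,0],
  ],
  turn=[0,0,0,0,0],
)

```text
t: 10.4
eef_pos: [473.9, -79.1, 153.9]
tcp_rot: [0.601, 1.571, -2.485]
ft_force: [0.8, -0.2, -7.1]
opening: 0.676
```

Call:
carry_out(
  grip=[0.5,0.5,0.5,0.5,0.5],
  linear=[
    [0,-0.0772,-0.001],
    [0,-0.0772,-0.001],
    [0,-0.0772,-0.001],
    [0,-0.0772,-0.001],
    [0,-0.0772,-0.001],
  ],
  turn=[0,0,0,0,0],
)

```text
t: 10.9
eef_pos: [465.2, 115.0, 152.4]
tcp_rot: [0.154, 1.57, -2.931]
ft_force: [1.3, 0.1, -6.6]
opening: 0.67
```

Call:
carry_out(
  grip=[0.5,0.5,0.5,0.5,0.5],
  linear=[
    [0,-0.0772,-0.001],
    [0,-0.0772,-0.001],
    [0,-0.0772,-0.001],
    [0,-0.0772,-0.001],
    [0,-0.0772,-0.001],
  ],
  turn=[0,0,0,0,0],
)

```text
t: 11.4
eef_pos: [456.8, 307.8, 152.3]
tcp_rot: [0.527, 1.57, -2.558]
ft_force: [1.3, -0.4, -6.4]
opening: 0.673
```

Call:
carry_out(
  grip=[0.5,0.5,0.5,0.5,0.5],
  linear=[
    [0,-0.0772,-0.001],
    [0,-0.0772,-0.001],
    [0,0,0],
    [0,0,0],
    [0,0,0],
  ],
  turn=[0,0,-0.0451,-0.0451,-0.0451],
)

```text
t: 11.9
eef_pos: [453.5, 383.5, 151.9]
tcp_rot: [0.174, 1.569, -2.48]
ft_force: [-0.8, -0.0, -5.9]
opening: 0.667
```

Call:
carry_out(
  grip=[0.5,0.5,0.5,0.5,0.5],
  linear=[
    [0,0,0],
    [0,0,0],
    [0,0,0],
    [0,0,0],
    [0,0,0],
  ],
  turn=[-0.0451,-0.0451,-0.0451,-0.0451,-0.0451],
)

```text
t: 12.4
eef_pos: [453.8, 383.1, 152.0]
tcp_rot: [-0.546, 1.569, -2.492]
ft_force: [-0.2, -0.2, -7.2]
opening: 0.67
```

Call:
carry_out(
  grip=[0.5,0.5,0.5,0.5,0.5],
  linear=[
    [0,0,0],
    [0,0,0],
    [0,0,0],
    [0,0,0],
    [0,0,0],
  ],
  turn=[-0.0451,-0.0451,-0.0451,-0.0451,0],
)

```text
t: 12.9
eef_pos: [453.9, 383.2, 152.1]
tcp_rot: [-1.074, 1.569, -2.457]
ft_force: [-0.3, 0.1, -7.8]
opening: 0.668
```

```bash
cat > ov.py <<'E'
from h import *
import pickle,sys
n=sys.argv[1];tool();i=cams.camera_info("wrist");im=cams.read_camera("wrist");pickle.dump(i,open(n+".pkl","wb"));cv2.imwrite(f"pics/{n}.png",im)
o=cv2.resize(im,None,fx=1.5,fy=1.5)
C=Ro.from_euler("ZY",[CY,-np.radians(13)])
for p in [(x,y,34) for x in(-32,32) for y in(-35,-27,27,35)]+[(55,-34.4,0),(55,34.4,0),(-80,34.4,10),(-80,-34.4,10)]:
    u=(wproj(C.apply(p)+[*CR,32],i)[0]+.5)*1.5-.5;cv2.circle(o,tuple(int(round(k)) for k in u),2,(0,255,0),-1)
cv2.imwrite(f"pics/{n}b.png",o)
p=np.array(env.state()["eef_pos"]);print("in cradle heading frame",Ro.from_euler("Z",CY).inv().apply(p-[*CR,0]).round(1))
E
python3 ov.py w3
```

```text
t 12.9 jawyaw 10.76 x [-0.001 -0.001 -1.   ] world [453.9 383.2 152.1] plate [-44.4 359.3 152.1] F [-0.29  0.07 -7.84] op 63.5 q [ 0.59  0.53  1.72 -0.    0.89  0.4 ]
in cradle heading frame [  0.4  -1.2 152.1]
```

View pics/w3b.png

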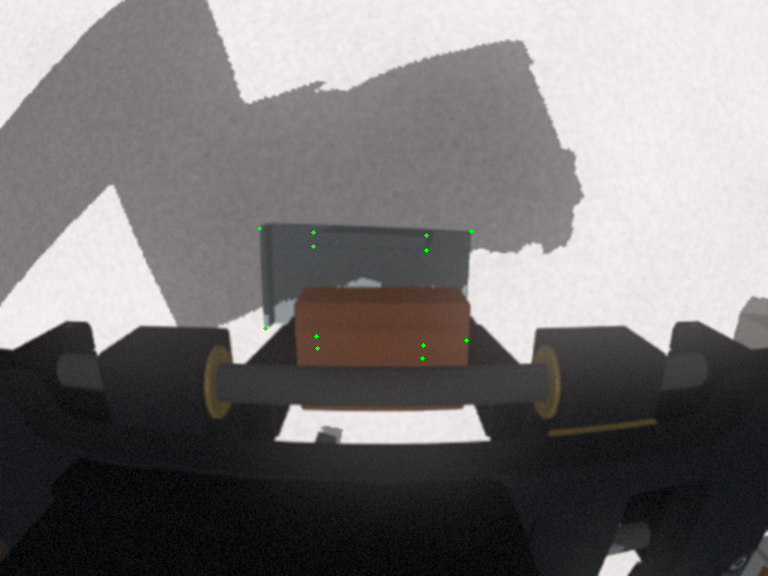

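The wrist picture (768x576) shows the blank held level at (382,340). The cradle lies under it, corners at (262,224), (471,232) and (266,325), within about 4 px of prediction. Its yaw may be about 1° off, so I step aside for an unobstructed look at the walls.

Call:
carry_out(
  grip=[0.5,0.5,0.5,0.5],
  linear=[
    [0,0,0.07],
    [0,0,0.07],
    [0,0,0],
    [0,0,0],
  ],
  turn=[0,0,0,0],
)

```text
t: 13.35
eef_pos: [467.5, 314.3, 152.3]
tcp_rot: [-2.208, 1.571, 2.685]
ft_force: [0.8, 0.6, -6.9]
opening: 0.672
```

```bash
python3 ov.py w4; python3 - <<'E'
import cv2,numpy as np
im=cv2.imread("pics/w4.png")
c=im[90:250,140:360].astype(float)
c=np.clip(c*2.2,0,255).astype(np.uint8)
cv2.imwrite("pics/w4c.png",cv2.resize(c,None,fx=3.6,fy=3.6,interpolation=cv2.INTER_CUBIC))
from h import *
import pickle
i=pickle.load(open("w4.pkl","rb"));C=Ro.from_euler("ZY",[CY,-np.radians(13)])
for p in [(x,y,34) for x in(-32,32) for y in(-35,-27,27,35)]+[(55,-34.4,0),(55,34.4,0),(-80,34.4,10),(-80,-34.4,10)]:
    print(p,((wproj(C.apply(p)+[*CR,32],i)[0]-[140,90]+.5)*3.6-.5).round(0))
E
```

```text
t 13.35 jawyaw 10.36 x [-0.  0. -1.] world [467.5 314.3 152.3] plate [-34.8 289.7 152.3] F [ 0.83  0.63 -6.91] op 63.9 q [0.47 0.49 1.8  0.   0.85 0.29]
in cradle heading frame [  1.  -70.9 152.3]
(-32, -35, 34) [244. 234.]
(-32, -27, 34) [243. 200.]
(-32, 27, 34) [240. -29.]
(-32, 35, 34) [240. -62.]
(32, -35, 34) [514. 239.]
(32, -27, 34) [514. 204.]
(32, 27, 34) [515. -40.]
(32, 35, 34) [515. -76.]
(55, -34.4, 0) [623. 224.]
(55, 34.4, 0) [625. -50.]
(-80, 34.4, 10) [109. -31.]
(-80, -34.4, 10) [115. 220.]
```

View pics/w4c.png

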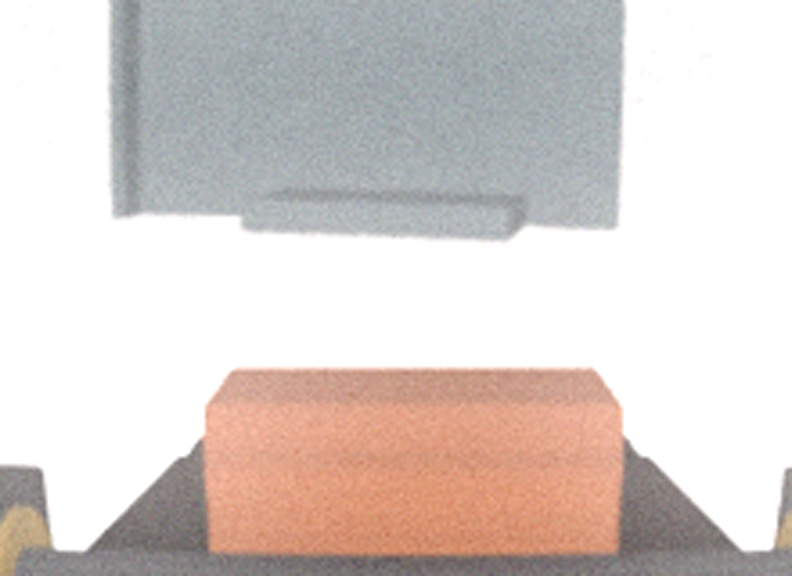

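The enhanced crop shows the near cradle wall top from (243,230) to (508,240) and the floor edge from (115,215) to (617,228). Against prediction that makes the yaw about 1.05° smaller and the centre about 0.8 mm lower. Correcting both.

Call:
carry_out(
  grip=[0.5,0.5,0.5,0.5,0.5],
  linear=[
    [0,0,0],
    [0,-0.0039,-0.0717],
    [0,-0.0039,-0.0717],
    [0,0,0],
    [0,0,0],
  ],
  turn=[0.0055,0,0,0,0],
)

```text
t: 13.9
eef_pos: [450.6, 386.0, 151.7]
tcp_rot: [-0.836, 1.57, -2.237]
ft_force: [0.1, -0.1, -7.4]
opening: 0.667
```

```bash
sed -i 's/^PL=.*/PL=np.array([519.0,27.1]);PY=0.058;CR=np.array([452.6,384.5]);CY=0.1667/' h.py; python3 - <<'E'
from h import *
import pickle
i=pickle.load(open("w4.pkl","rb"))
T=np.array([467.5,314.3,152.3]);R=Ro.from_euler("Z",np.radians(10.5))
g=lambda u,z:R.inv().apply(wplane((np.array(u)+.5)/3.6-.5+[140,90],i,z)-T).round(1)
print("block top edge",g((206,405),157.4),g((622,405),157.4),"bottom edge",g((235,370),131.4),g((595,370),131.4))
tool();p=np.array(env.state()["eef_pos"]);print(Ro.from_euler("Z",CY).inv().apply(p-[*CR,0]).round(1))
E
```

```text
block top edge [-30.4  22.6   5.1] [31.  22.5  5.1] bottom edge [-30.3  21.5 -20.9] [ 31.3  21.4 -20.9]
t 13.9 jawyaw 9.71 x [-0.    -0.001 -1.   ] world [450.6 386.  151.7] plate [-47.5 362.3 151.7] F [ 0.07 -0.14 -7.36] op 63.4 q [ 0.6   0.53  1.72 -0.    0.89  0.43]
[ -1.7   1.8 151.7]
```

Call:
carry_out(
  grip=[0.5,0.5,0.5,0.5,0.5],
  linear=[
    [0.02,0.001,0.003],
    [0.05,0,0],
    [0.05,0,0],
    [0.035,0,0],
    [0.015,0,0],
  ],
  turn=[0,0,0,0,0],
)

```text
t: 14.4
eef_pos: [451.8, 382.2, 64.9]
tcp_rot: [-1.096, 1.568, -2.5]
ft_force: [0.4, 0.2, -6.0]
opening: 0.673
```

Call:
carry_out(
  grip=[0.5,0.5],
  linear=[
    [0,0,0],
    [0,0,0],
  ],
  turn=[0,0],
)

```text
t: 14.6
eef_pos: [452.6, 383.3, 67.6]
tcp_rot: [1.806, 1.57, 0.403]
ft_force: [0.1, 0.3, -6.9]
opening: 0.673
```

```bash
cat > c.py <<'E'
from h import *
tool();p=np.array(env.state()["eef_pos"]);print(Ro.from_euler("Z",CY).inv().apply(p-[*CR,0]).round(1))
E
python3 c.py
```

```text
t 14.6 jawyaw 9.61 x [ 0.001  0.    -1.   ] world [452.6 383.3  67.6] plate [-45.6 359.5  67.6] F [ 0.11  0.31 -6.93] op 63.9 q [ 0.59  0.65  1.78 -0.    0.71  0.42]
[-0.1 -1.2 67.6]
```

Call:
carry_out(
  grip=[0.5,0.5,0.5],
  linear=[
    [0.005,-0.002,-0.002],
    [0.004,0,0],
    [0,0,0],
  ],
  turn=[0,0,0],
)

```text
t: 14.9
eef_pos: [451.0, 384.3, 62.7]
tcp_rot: [1.584, 1.571, 0.181]
ft_force: [-0.2, 0.4, -6.7]
opening: 0.674
```

Call:
carry_out(
  grip=[0.5,0.5],
  linear=[
    [0.002,0,0],
    [0,0,0],
  ],
  turn=[0,0],
)

```text
t: 15.1
eef_pos: [451.1, 384.3, 61.6]
tcp_rot: [0.834, 1.571, -0.568]
ft_force: [-0.2, 0.0, -7.2]
opening: 0.671
```

Call:
carry_out(
  grip=[0.5,0.5],
  linear=[
    [0.002,0,0],
    [0,0,0],
  ],
  turn=[0,0],
)

```text
t: 15.3
eef_pos: [451.0, 384.2, 60.5]
tcp_rot: [-0.379, 1.571, -1.781]
ft_force: [0.2, 0.4, -7.9]
opening: 0.669
```

Call:
carry_out(
  grip=[0.5,0.5],
  linear=[
    [0.002,0,0],
    [0,0,0],
  ],
  turn=[0,0],
)

```text
t: 15.5
eef_pos: [451.1, 384.3, 59.8]
tcp_rot: [1.68, 1.57, 0.277]
ft_force: [-0.9, 0.2, -4.4]
opening: 0.671
```

Contact felt at TCP z ≈ 60. Opening the jaws slowly so the blank tilts down under control.

Call:
carry_out(
  grip=[-0.34,-0.345,-0.35,-0.355,-0.36],
  linear=[
    [0,0,0],
    [0,0,0],
    [0,0,0],
    [0,0,0],
    [0,0,0],
  ],
  turn=[0,0,0,0,0],
)

```text
t: 16.0
eef_pos: [450.6, 384.2, 59.6]
tcp_rot: [-1.231, 1.57, -2.634]
ft_force: [-3.6, 0.1, -1.9]
opening: 0.679
```

Call:
carry_out(
  grip=[-0.365,-0.37,-0.375,-0.38,-0.385],
  linear=[
    [0,0,0],
    [0,0,0],
    [0,0,0],
    [0,0,0],
    [0,0,0],
  ],
  turn=[0,0,0,0,0],
)

```text
t: 16.5
eef_pos: [451.0, 384.2, 59.6]
tcp_rot: [-0.629, 1.571, -2.031]
ft_force: [-3.5, -0.6, -2.4]
opening: 0.697
```

Call:
carry_out(
  grip=[-0.39,-0.395,-0.4,-0.405,-0.41],
  linear=[
    [0,0,0],
    [0,0,0],
    [0,0,0],
    [0,0,0],
    [0,0,0],
  ],
  turn=[0,0,0,0,0],
)

```text
t: 17.0
eef_pos: [451.1, 384.2, 59.6]
tcp_rot: [-0.059, 1.571, -1.461]
ft_force: [-4.2, -0.8, -2.9]
opening: 0.703
```

Call:
carry_out(
  grip=[-0.415,-0.42,-0.43,-0.44,-0.45],
  linear=[
    [0,0,0],
    [0,0,0],
    [0,0,0],
    [0,0,0],
    [0,0,0],
  ],
  turn=[0,0,0,0,0],
)

```text
t: 17.5
eef_pos: [451.0, 384.2, 59.6]
tcp_rot: [-0.696, 1.571, -2.098]
ft_force: [-3.5, -0.8, -1.8]
opening: 0.722
```

```bash
python3 c.py; python3 - <<'E'
from h import *
a=cams.read_camera("scene")[85:165,300:395];b=cams.read_camera("side")[270:350,200:310]
o=[cv2.resize(x,(0,0),fx=3.6,fy=3.6,interpolation=cv2.INTER_CUBIC) for x in(a,b)]
cv2.imwrite("pics/p1.png",np.hstack(o))
E
```

```text
t 17.5 jawyaw 9.64 x [-0. -0. -1.] world [451.  384.2  59.6] plate [-47.2 360.5  59.6] F [-3.53 -0.79 -1.77] op 68.6 q [ 0.59  0.66  1.79 -0.    0.69  0.43]
[-1.6 -0.  59.6]
```

View pics/p1.png

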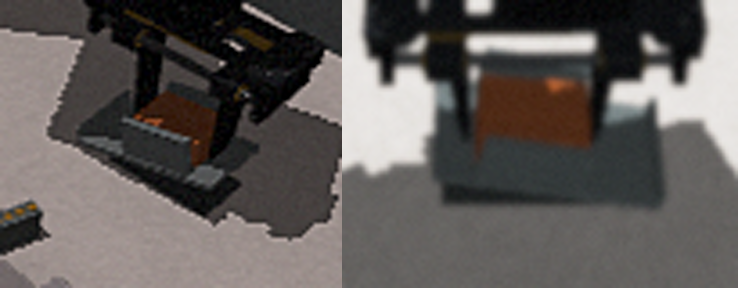

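The crop shows the blank between the walls, with its downhill end still leaning on the downhill finger (Fx −3.5 N). I keep opening slowly.

Call:
carry_out(
  grip=[-0.455,-0.46,-0.465,-0.47,-0.475],
  linear=[
    [0,0,0],
    [0,0,0],
    [0,0,0],
    [0,0,0],
    [0,0,0],
  ],
  turn=[0,0,0,0,0],
)

```text
t: 18.1
eef_pos: [451.0, 384.2, 59.6]
tcp_rot: [-0.603, 1.571, -2.006]
ft_force: [-4.5, -0.6, -3.0]
opening: 0.736
```

Call:
carry_out(
  grip=[-0.48,-0.485,-0.49,-0.495,-0.5],
  linear=[
    [0,0,0],
    [0,0,0],
    [0,0,0],
    [0,0,0],
    [0,0,0],
  ],
  turn=[0,0,0,0,0],
)

```text
t: 18.6
eef_pos: [451.2, 384.3, 59.7]
tcp_rot: [1.564, 1.57, 0.162]
ft_force: [-3.6, -0.0, -1.6]
opening: 0.752
```

```bash
python3 c.py; python3 - <<'E'
from h import *
b=cams.read_camera("side")[280:340,205:305]
cv2.imwrite("pics/p2.png",cv2.resize(b,(0,0),fx=6,fy=6,interpolation=cv2.INTER_CUBIC))
E
```

```text
t 18.6 jawyaw 9.64 x [ 0.  0. -1.] world [451.2 384.3  59.7] plate [-46.9 360.5  59.7] F [-3.56 -0.01 -1.59] op 71.4 q [ 0.59  0.66  1.79 -0.    0.69  0.43]
[-1.4  0.  59.7]
```

View pics/p2.png

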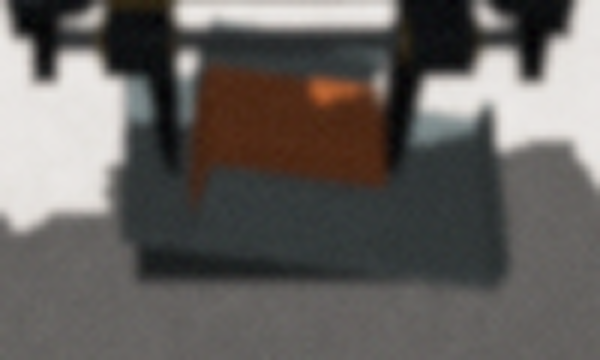

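The crop shows the blank leaning on the downhill finger at (390,150) and clear of the uphill finger. Geometry says another ~1 mm of finger travel completes the tilt, so I keep opening.

Call:
carry_out(
  grip=[-0.505,-0.51,-0.515,-0.52,-0.525],
  linear=[
    [0,0,0],
    [0,0,0],
    [0,0,0],
    [0,0,0],
    [0,0,0],
  ],
  turn=[0,0,0,0,0],
)

```text
t: 19.15
eef_pos: [451.6, 384.5, 59.8]
tcp_rot: [1.894, 1.569, 0.491]
ft_force: [-0.2, -0.3, 0.8]
opening: 0.759
```

Call:
carry_out(
  grip=[-0.53,-0.535,-0.54,-0.545,-0.55],
  linear=[
    [0,0,0],
    [0,0,0],
    [0,0,0],
    [0,0,0],
    [0,0,0],
  ],
  turn=[0,0,0,0,0],
)

```text
t: 19.65
eef_pos: [451.1, 384.3, 59.6]
tcp_rot: [0.74, 1.571, -0.662]
ft_force: [0.2, -0.6, 0.8]
opening: 0.775
```

Call:
carry_out(
  grip=[-0.555,-0.56,-0.565,-0.57,-0.575],
  linear=[
    [0,0,0],
    [0,0,0],
    [0,0,0],
    [0,0,0],
    [0,0,0],
  ],
  turn=[0,0,0,0,0],
)

```text
t: 20.15
eef_pos: [451.1, 384.2, 59.6]
tcp_rot: [0.814, 1.571, -0.588]
ft_force: [-0.1, -0.1, -0.1]
opening: 0.79
```

```bash
python3 c.py
```

```text
t 20.15 jawyaw 9.64 x [ 0. -0. -1.] world [451.1 384.2  59.6] plate [-47.1 360.5  59.6] F [-0.14 -0.08 -0.11] op 75.0 q [ 0.59  0.66  1.79 -0.    0.69  0.43]
[-1.5  0.  59.6]
```

Forces are zero, so the blank is resting on the floor. I rise straight up and look.

Call:
carry_out(
  grip=[-0.575,-0.575,-0.7,-0.7,-0.7],
  linear=[
    [-0.01,0,0],
    [-0.04,0,0],
    [-0.08,0,0.0],
    [-0.09,0,0],
    [0,0,0.08],
  ],
  turn=[0,0,0,0,0],
)

```text
t: 20.65
eef_pos: [459.3, 348.1, 175.2]
tcp_rot: [1.975, 1.561, 0.576]
ft_force: [0.6, -0.3, 0.1]
opening: 0.846
```

Call:
carry_out(
  grip=[-0.7,-0.7,-0.7],
  linear=[
    [0,0,0.08],
    [0,0,0],
    [0,0,0],
  ],
  turn=[0,0,0],
)

```text
t: 20.95
eef_pos: [464.8, 305.0, 170.1]
tcp_rot: [1.931, 1.57, 0.527]
ft_force: [-0.5, 0.1, 0.2]
opening: 0.848
```

```bash
python3 ov.py w5; python3 - <<'E'
from h import *
import pickle
i=pickle.load(open("w5.pkl","rb"));im=cv2.imread("pics/w5.png");C=Ro.from_euler("ZY",[CY,-np.radians(13)])
f=3.2;o0=wproj(C.apply((0,0,20))+[*CR,32],i)[0]-[115,90];o0=np.maximum(o0,0).round().astype(int)
c=np.clip(im[o0[1]:o0[1]+180,o0[0]:o0[0]+230].astype(float)*1.8,0,255).astype(np.uint8)
c=cv2.resize(c,None,fx=f,fy=f,interpolation=cv2.INTER_CUBIC)
for p,k in [((x,y,26),(0,255,0)) for x in(-32,32) for y in(-22,22)]+[((x,y,34),(0,0,255)) for x in(-32,32) for y in(-27,27)]:
    u=(wproj(C.apply(p)+[*CR,32],i)[0]-o0+.5)*f-.5;cv2.circle(c,tuple(int(round(q)) for q in u),2,k,-1);print(p,u.round())
cv2.imwrite("pics/w5c.png",c);print(o0)
E
```

```text
t 20.95 jawyaw 9.54 x [ 0.001  0.    -1.   ] world [464.8 305.  170.1] plate [-38.  280.5 170.1] F [-0.55  0.1   0.21] op 80.5 q [0.46 0.46 1.8  0.   0.88 0.3 ]
in cradle heading frame [ -1.2 -79.8 169.9]
(-32, -22, 26) [255. 365.]
(-32, 22, 26) [255. 215.]
(32, -22, 26) [477. 366.]
(32, 22, 26) [477. 207.]
(-32, -27, 34) [246. 384.]
(-32, 27, 34) [245. 194.]
(32, -27, 34) [473. 385.]
(32, 27, 34) [473. 185.]
[136  14]
```

View pics/w5c.png

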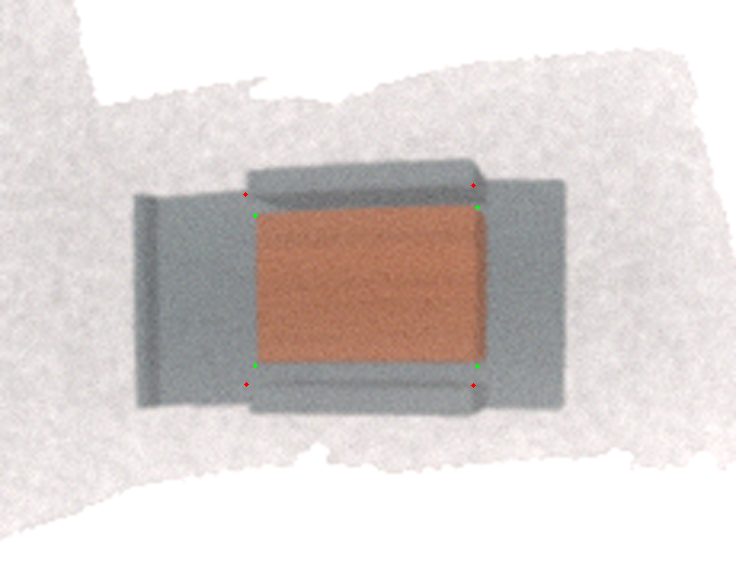

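The crop shows the blank lying flat between the walls at (368,285). Its corners are within about 3 px (under 1 mm) of the ideal green marks, with even gaps to both walls. The gripper is clear of it, so I hand in.

```bash
python3 - <<'E'
from h import *
a=cams.read_camera("scene").astype(int);b=cv2.imread("pics/scene0.png").astype(int)
for n,(u,v) in dict(terminal=(303,147),relay=(337,226),tape=(277,282),screwdriver=(140,198)).items():
    print(n,"mean diff",np.abs(a-b)[v-14:v+14,u-14:u+14].mean().round(1))
print(env.job_done())
E
```

```text
terminal mean diff 3.3
relay mean diff 3.2
tape mean diff 3.9
screwdriver mean diff 56.4
the job is handed in; nothing more can be done
None
```

The rough blank was in the right-hand lane and now lies flat on the cradle floor, centred between the walls. The job is handed in after about 21 s of the 70 s allowed.

- **Feeling the blanks:** the middle blank dragged at about 0.5 N (polished) and the right one at 5–6 N (rough). I did not pull the left one, because only one blank is rough.
- **Placing it:** I slid the rough blank out to the apron, let go, took it by its ends and carried it to the cradle. I lowered it to first contact and opened the jaws slowly so it tilted down onto the slope. The force then read about zero.
- **Last look at the cradle:** the blank was within about 1 mm of centre, parallel to the walls, with the gripper clear.
- **Polished blanks:** both were still on the plate when last seen, just before I gripped the rough one.
- **Other things on the bench:** the image comparison showed no change at the terminal, relay or tape. It disagreed at the screwdriver (mean difference 56). The arm's shadow fell in that area at the start and I never went near it, so I think it is only the lighting, but I did not look at a picture to confirm.

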